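# Screw the extraction elbow into the clamped port

## Task

Pick up the grey elbow fitting and put its stem into the port that is held in the bench clamp, lugs through the slots. Screw it gently clockwise until you feel it begin to stiffen, then turn it an eighth of a turn more and leave it there, upright. Do not force the elbow or crush the seal in the port, and leave everything else on the bench alone.

Things in the scene. Friction and masses are not known exactly. Their poses are not given: they have to be found in the camera images.
- elbow_grip (a point): Centre of the square block (38 x 38 mm, 44 mm high) of the grey plastic elbow, 150 g, the only grey fitting with a side outlet; it stands on its stem. Grip the block from above by the flat sides facing local +y and -y. The point is 60 mm above the foot. Local z is up along the stem, local x points out of the round outlet (28 mm diameter, reaching 54 mm from the stem axis).
- port_mouth (a point): Centre of the port's mouth, on its axis at its flat top, 90 mm above the bench; z up. The port is an aluminium ring of 66 mm diameter, bore 30.6 mm. Two slots for the lugs, about 8 mm wide, lie along local +x and -x: the elbow goes in with its outlet along +x or -x. It then rests on the spring seal, foot 17 to 25 mm below the mouth (the seal's height differs from run to run).
- seal (a joint): How far the seal in the port is pressed down, m: 0 at rest (the elbow's weight does not move it), 0.009 at its end. It pushes back with 2.5 N at first and 1.8 N more per mm, so turning torque rises from almost nothing once the thread bites. An eighth of a turn past that point presses it 0.0047. The thread holds by friction when let go.
- elbow_foot (a point): Centre of the foot of the elbow's stem; axes as for elbow_grip. The stem is round, 28 mm diameter, 38 mm long up to the block, its foot chamfered 2 mm. Two round lugs, 6 mm thick, stick out along local +x and -x to 21 mm from the axis, their centres 8 mm above the foot.
- coupler: Bystander: grey straight coupler, 78 mm tall, 38 mm across, standing; origin at its foot.
- plug: Bystander: grey plug with a flat finger grip, 54 mm tall, 48 mm across; origin at its foot.
- batten: Bystander: pine batten 35 x 200 x 30 mm; origin under its centre.
- offcut: Bystander: pine offcut 50 x 90 x 28 mm; origin under its centre.
- tape: Bystander: roll of paper tape, 96 mm across, 24 mm high; origin under its centre.
- water: Bystander: clear bottle, 64 mm across, 190 mm tall; origin under its centre.
- trysquare: Bystander: try square lying flat, 150 mm blade; origin under the middle of its wooden stock.
- port: Bench clamp with the port between two pine jaws, fixed; origin on the bench under the port's axis, axes as for port_mouth; base 150 x 170 mm, jaws 22 mm lower than the mouth. From the slots the elbow turns clockwise (from above) freely for a while (at most 1.65 rad, differs each run); then the thread bites and pulls it down 6 mm per rad. Past 2.6 rad the lugs meet the next slots and spring out.
Things that resemble listed ones, but are neither listed nor needed, are in the scene too. Leave any blue look-alike of the part that bears elbow_grip alone.

How it is judged:
On the way, in this order (a step that is already met when the one before it is completed fails the run):
1. the elbow stands in the port, its lugs through the slots (foot more than 15 mm below the mouth) (z of elbow_foot in the frame of port_mouth below -0.015 m and horizontal distance between elbow_foot and port_mouth below 0.004 m), for 0.2 s.
2. the thread has been turned past the first resistance (seal pressed more than 3.3 mm, elbow turned from the slots) (value of joint seal above 0.0033 m and angle between the x axis of elbow_grip and the x axis of port_mouth, either way round above 0.5 rad), for 0.2 s.
At the end, for the whole second after the job is handed in: The elbow stands upright (within 0.1 rad) in the port, foot more than 15 mm below the mouth and within 4 mm of its axis, at rest and let go, held by its thread an eighth of a turn beyond first resistance: the seal is pressed 3.3 to 6.2 mm (4.7 mm is exact; about 14 degrees either way) (all of step 1 and value of joint seal between 0.0033 and 0.0062 m and angle between elbow_grip's own z axis and vertical below 0.1 rad and velocity of joint seal below 0.01 m/s); the robot touches nothing.
It fails at once if the seal is crushed (pressed more than 8.2 mm) (value of joint seal above 0.0082 m).
It fails at once if the elbow is forced against the port (more than 35 N) (contact force between elbow and port above 35 N).
It fails at once if another thing on the bench is moved more than 20 mm (distance of any of coupler, plug, batten, offcut, tape, water, trysquare from where it was at the start of the episode above 0.02 m).
It also fails if it takes over 72 s, if anything falls off the work surface, if the arm or the gripper's body presses on something with over 40 N, if the wrist force passes 120 N, or if a joint passes its speed limit or range.

## Robot

A 7-joint arm with a two-finger parallel gripper is mounted at the origin on the work surface. World frame = base frame: x ahead of the robot, y to its left, z up, the work surface at z = 0. Lengths are in m, angles in rad, forces in N, time in s.
With the tool pointing down it reaches from about 0.35 to 0.9 m from the base axis. Payload 7.2 kg.
Tool frame: the origin (TCP) lies on the centre line of the jaws, within the pads' length; the fingertips stand 11 mm ahead of it and the grasp point (between the pads) lies 8 mm behind it (arm.tcp_to_tips is the distance from the TCP to the fingertips, in m); z points along the fingers, y is the direction in which the jaws open and shut (so a half turn about z gives the same grasp; the last joint's range is limited). The gripper opens to 85 mm and grips with 20 to 120 N. Pads are 22 mm wide; open, the fingers measure 114 mm over their backs; the gripper's body (76 mm by 85 mm) begins 54 mm behind the grasp point. The pads swing forward as they close: fully open they stand 13 mm farther back than shut.
Start: joints at [1.101, 0.411, -0.013, 1.596, 0.006, 1.134, -0.082], TCP at [0.244, -0.575, 0.242] pointing down, gripper open.
Joint ranges: [-2.95, 2.95], [-0.29, 1.99], [-1.47, 1.44], [0.14, 2.54], [-1.03, 4.17], [0.13, 1.85], [-2.86, 2.86]. Speed limits (rad/s): [2.39, 2.39, 3.01, 3.01, 3.14, 3.14, 3.14].

## Interface

Orientations are given as a 3x3 rotation matrix whose columns are the frame's x, y, z axes.
In Python, from workcell import arm gives the robot as it stands. Calls block until the motion is done:
- arm.reach(position, orientation): joint-space move of the TCP to a pose.
- arm.movel(position, frame=None, feed=0.15): straight line of the TCP; frame=None keeps the orientation; feed is the mean speed in m/s.
- arm.move_joints(angles): joint-space move.
- arm.release() and arm.grab(): open the fingers fully, or close them until they stop; the grip force is fixed at half the most.
- arm.dwell(seconds).
- arm.solve_ik(position, orientation): joint angles nearest the present ones, or None.
- arm.capture(name): name is "scene" or "top"; returns a dict with "frame" (384x512x3 uint8, red, green, blue), "vfov" (degrees; the focal length in pixels is half the picture's height over the tangent of half this angle, whatever the lens; pixels are square), "cx", "cy" (the principal point, pixels), "dist_coeffs" ([k1, k2, p1, p2, k3] as OpenCV has them; the pictures are not rectified), "rvec" (rotation vector, rad) and "tvec" (3), from world to camera coordinates, as OpenCV has them. Camera axes: x right, y down, z forward; pixel columns grow to the right and rows downward; lengths in m; the calibration is good to about 2 mm. A picture is of the moment at which its call begins. There is no depth.
A pose or a line that the arm cannot do raises arm.PlanningError and nothing moves.
- arm.close_job(): hands the job in, once; it reports no verdict.
Readings, each from a call of its own:
- arm.read_clock(): time.
- arm.read_q(): joint angles.
- arm.read_joint_vel(): joint speeds.
- arm.read_joint_efforts(): joint torques, N m.
- arm.read_eef_pos(): TCP position.
- arm.read_tcp_rot(): TCP orientation.
- arm.read_force(): force on the tool from outside, world axes, zero at the start.
- arm.read_wrist_torque(): the same for the moment, N m.
- arm.read_gripper_width(): finger opening in m.
Only numpy, scipy, OpenCV 4.12 (cv2) and the standard library are available. Lean on these libraries where they do the work, as an engineer would, in place of code of your own. Each camera call takes 0.05 s, during which the arm holds its last target.

## Working session

There is one attempt and no reset: what is moved stays moved. The work goes in short steps, each a Python script; the robot and the scene stay as the last script left them, time stands still between calls to the robot, and variables do not carry over. Pictures are saved under pics/ and viewed, and the job is handed in when it is done.

```bash
ls; mkdir -p pics
cat > h.py <<'E'
import numpy as np, cv2, pickle
from workcell import arm
def cap(name,fn):
    c=arm.capture(name); cv2.imwrite(f'pics/{fn}.png',cv2.cvtColor(c['frame'],cv2.COLOR_RGB2BGR)); pickle.dump(c,open(f'pics/{fn}.pkl','wb')); return c
def load(fn): return pickle.load(open(f'pics/{fn}.pkl','rb'))
def cam(c):
    f=c['frame'].shape[0]/2/np.tan(np.radians(c['vfov'])/2)
    K=np.array([[f,0,c['cx']],[0,f,c['cy']],[0,0,1.]])
    R=cv2.Rodrigues(np.array(c['rvec'],float))[0]; t=np.array(c['tvec'],float).ravel()
    return K,np.array(c['dist_coeffs'],float),R,t
def ray(c,uv):
    K,d,R,t=cam(c); p=cv2.undistortPoints(np.array(uv,float).reshape(-1,1,2),K,d).reshape(-1,2)
    v=(R.T@np.c_[p,np.ones(len(p))].T).T
    return -R.T@t, v/np.linalg.norm(v,axis=1)[:,None]
def onz(c,uv,z):
    o,v=ray(c,uv); return o+v*((z-o[2])/v[:,2])[:,None]
def proj(c,P):
    K,d,R,t=cam(c); return cv2.projectPoints(np.array(P,float).reshape(-1,1,3),cv2.Rodrigues(R)[0],t,K,d)[0].reshape(-1,2)
def tri(c1,u1,c2,u2):
    o1,v1=ray(c1,u1);o2,v2=ray(c2,u2);v1=v1[0];v2=v2[0]
    s=np.linalg.lstsq(np.c_[v1,-v2],o2-o1,rcond=None)[0]
    a=o1+v1*s[0];b=o2+v2*s[1]; return (a+b)/2,np.linalg.norm(a-b)
E
python3 - <<'E'
from h import *
for n in('scene','top'):
    c=cap(n,n+'0'); K,d,R,t=cam(c); print(n,c['vfov'],c['cx'],c['cy'],d,-R.T@t,R[2])
    cv2.imwrite(f'pics/{n}0b.png',cv2.resize(cv2.imread(f'pics/{n}0.png'),(800,600),interpolation=cv2.INTER_CUBIC))
print(arm.read_clock(),arm.tcp_to_tips)
E
```

```text
pics
scene 51.17324496069038 255.66306888395445 188.0254518278332 [0.02569431 0.         0.         0.         0.        ] [ 1.06054372 -0.70282624  0.79346856] [-0.46431294  0.63419441 -0.61823211]
top 54.0225221780161 262.71847690336034 190.47853072582478 [-0.09149021  0.          0.          0.          0.        ] [0.36812105 0.00482946 1.33735871] [ 0.14136304  0.01531812 -0.9898393 ]
0.1 0.011
```

View pics/scene0b.png

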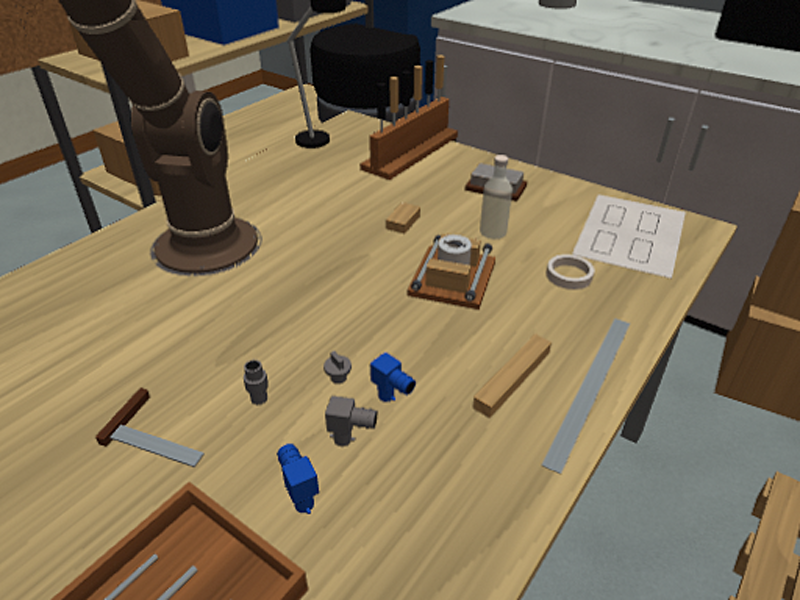

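View pics/top0b.png

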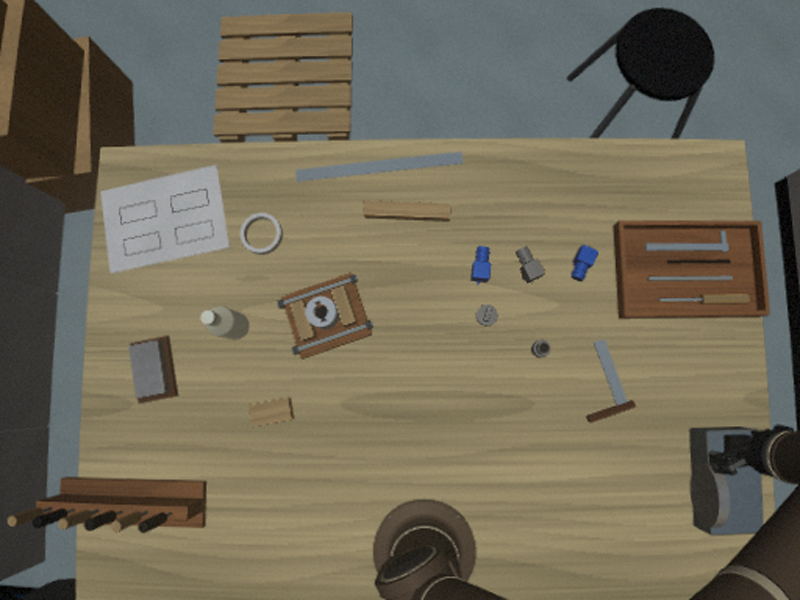

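Run:
```python
import cv2,numpy as np
s=cv2.imread('pics/scene0.png');t=cv2.imread('pics/top0.png')
def z(im,x0,y0,w,h,k): 
    o=cv2.resize(im[y0:y0+h,x0:x0+w],(w*k,h*k),interpolation=cv2.INTER_NEAREST)
    for i in range(0,w,10): cv2.putText(o,str(x0+i),(i*k,8),0,.3,(0,0,255),1); cv2.line(o,(i*k,0),(i*k,3),(0,0,255),1)
    for i in range(0,h,10): cv2.putText(o,str(y0+i),(0,i*k+4),0,.3,(0,0,255),1)
    return o
a=z(s,195,235,60,60,6);b=z(t,310,145,60,60,6)
c=z(s,250,140,60,60,6);d=z(t,175,170,60,60,6)
cv2.imwrite('pics/crop.png',np.hstack([a,b])); cv2.imwrite('pics/crop2.png',np.hstack([c,d]))
```

```text
(no output)
```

View pics/crop.png

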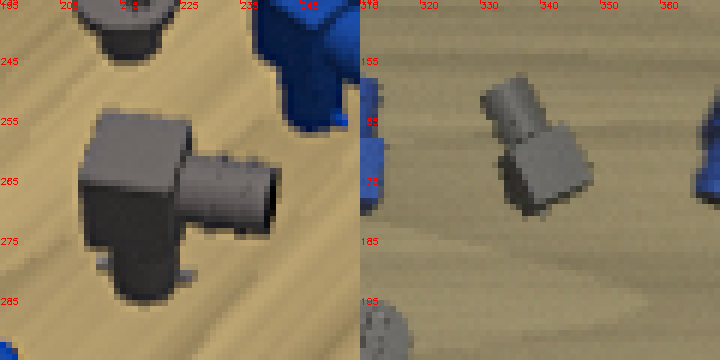

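View pics/crop2.png

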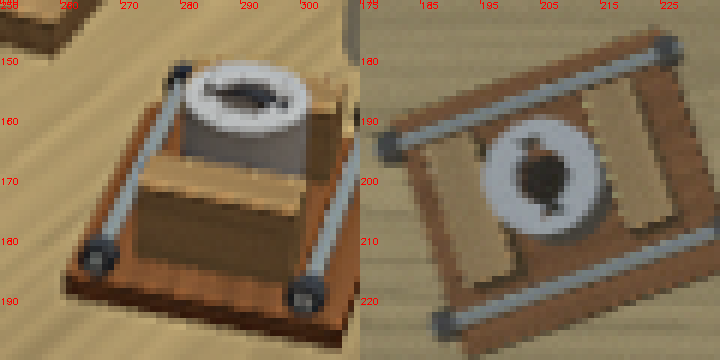

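Run:
```python
import cv2,numpy as np
np.set_printoptions(linewidth=250)
s=cv2.imread('pics/scene0.png');t=cv2.imread('pics/top0.png')
print(cv2.cvtColor(t,cv2.COLOR_BGR2GRAY)[154:184,326:352]); print((t.max(2).astype(int)-t.min(2))[154:184,326:352])
print(cv2.cvtColor(s,cv2.COLOR_BGR2GRAY)[250:290,205:245:1])
```

```text
[[116 121 120 120 121 118 119 120 118 119 118 116 118 117 117 117 117 116 119 115 117 116 123 125 124 126]
 [120 119 121 119 120 119 118 119 120 119 120 117 117 119 119 117 117 118 117 117 118 117 119 118 122 118]
 [126 125 125 123 122 124 122 122 124 124 124 121 123 122 122 121 121 125 122 121 121 123 121 120 121 120]
 [131 129 127 130 127 130 129 126 127 127 107 113 128 127 127 129 128 127 123 126 127 126 126 126 128 126]
 [135 134 133 135 134 136 134 132 119  99  89  87 132 130 131 133 131 132 131 129 130 129 129 129 128 128]
 [130 134 133 134 133 130 111 109 110  99  90  87  97 129 129 126 131 127 129 128 126 127 128 128 128 128]
 [131 132 132 131 118  85  88  99 113 106  96  93  84 115 135 133 132 135 136 133 133 131 133 132 134 131]
 [132 135 135 133  58  72  87  93 107 109 100  90  85 103 134 137 136 136 136 136 137 137 137 134 134 136]
 [130 133 133 134  74  66  81  89 100 112 103  95  87  88 119 131 133 132 132 134 134 134 130 131 133 134]
 [131 134 135 133 104  61  75  81  93 104 110  99  95  85  83 135 135 137 136 134 135 135 136 137 136 137]
 [139 138 138 139 138  65  64 
[... 4033 characters left out ...]
26 35 44 43 44 44 45]
 [43 43 42 43 44 44 45 43 23  9  7  6  5  6  7  7 13 25 28 43 42 45 44 43 45 43]
 [44 43 42 43 44 42 42 42 42 31 14  9  7  7 12 27 42 45 43 44 44 43 43 43 43 40]
 [44 45 45 43 43 44 44 42 43 45 43  6 10 13  7 36 44 42 45 45 44 44 44 44 45 44]
 [42 42 41 42 43 42 42 41 41 43 43 34 41 44 34 42 43 45 45 42 45 45 44 42 45 44]
 [44 43 41 42 45 41 44 44 42 43 43 44 45 45 44 47 44 44 43 44 45 47 45 43 45 46]
 [42 40 41 42 42 42 43 44 41 42 44 43 41 44 44 43 45 44 44 44 44 45 43 45 45 44]]
[[145 157 165 ...  50  20  28]
 [149 159 163 ...  49  20  27]
 [160 163 159 ...  47  19  26]
 ...
 [152 155 155 ... 156 155 154]
 [155 156 156 ... 154 153 151]
 [155 156 155 ... 154 151 152]]
```

```bash
cat > find.py <<'E'
from h import *
def blob(m,seed):
    n,l,st,ce=cv2.connectedComponentsWithStats(m.astype(np.uint8),connectivity=4)
    d=[np.linalg.norm(ce[i]-seed)+(1e3 if st[i,4]<30 else 0) for i in range(1,n)]; i=1+int(np.argmin(d)); return (l==i).astype(np.uint8),ce[i],st[i,4]
def gc(c):
    f=c['frame']; return cv2.cvtColor(f,cv2.COLOR_RGB2GRAY).astype(int), f.max(2).astype(int)-f.min(2)
def face(c,seed,lo,hi=255,k=7,chr=20):
    g,ch=gc(c); m=((g>lo)&(g<hi)&(ch<chr)).astype(np.uint8)
    x,y=map(int,seed); w=np.zeros_like(m); w[y-25:y+25,x-25:x+25]=1; m*=w
    m=cv2.morphologyEx(m,cv2.MORPH_OPEN,np.ones((k,k),np.uint8) if k>1 else np.ones((1,1),np.uint8))
    return blob(m,seed)
def rect(c,m,z):
    ys,xs=np.nonzero(m); P=onz(c,np.c_[xs,ys],z)[:,:2]*1000
    cen=P.mean(0); r=cv2.minAreaRect(P.astype(np.float32)); return cen,r
E
python3 - <<'E'
from find import *
s=load('scene0');t=load('top0')
g,ch=gc(s); np.set_printoptions(linewidth=250,threshold=10**6); print(g[251:276,206:244])
mt,ct,at=face(t,(341,171),92,120); print('top',ct,at,rect(t,mt,.082))
for lo in (75,85):
  for k in (5,9):
    ms,cs,as_=face(s,(218,260),lo,150,k); print(lo,k,'scene',cs,as_,rect(s,ms,.082), tri(s,cs,t,ct))
print('\n'.join(''.join('#' if v else '.' for v in r) for r in mt[150:190,320:355]))
print('\n'.join(''.join('#' if v else '.' for v in r) for r in ms[245:280,200:245]))
E
```

```text
[[159 163 159 159 161 165 166 164 163 161 163 164 163 162 163 162 158 157 154 156 154 152 149 149 151 155 157 161 163 164 161 159 159 159 164 135  49  20]
 [163 159 158 162 164 169 155 152 153 166 169 166 166 166 163 161 158 156 156 155 152 151 149 151 154 156 161 164 164 159 159 160 159 157 162 131  47  19]
 [158 159 162 165 167 157 124 124 124 146 151 148 145 147 152 148 159 160 158 156 152 151 151 154 158 162 164 162 161 158 161 159 156 157 157 142  49  19]
 [159 162 164 166 169 123 101  98 102 100 108 104 100 106 123 119 140 144 141 134 143 154 155 158 162 164 163 160 159 160 159 155 150 151 149 156  75  22]
 [163 164 165 167 152  92 102 103 104 105 104 103 103 103 105 105 102 107 104 100 111 156 160 163 164 164 160 159 161 160 155 144 139 145 144 150 129  53]
 [166 165 164 167 131  98 102 105 105 105 105 105 104 104 106 104 103 105 106 105  73 161 167 165 164 160 159 162 160 156 144 139 142 145 144 149 157 117]
 [165 163 163 171 132 107 103 106 106 104 104 105 105 106 105 107 106 106 107 106  52 152 168 165 160 159 161 158 155 145 140 145 144 144 146 147 148 154]
 [163 161 166 1
[... 6362 characters left out ...]
..........
.............###########.....................
.............................................
.............................................
.............................................
.............................................
.............................................
.............................................
.............................................
.............................................
.............................................
.............................................
.............................................
.............................................
.............................................
.............................................
```

Run:
```python
from find import *
s=load('scene0');t=load('top0')
for kt in (4,5,6):
 mt,ct,at=face(t,(341,171),98,120,kt,25); print('top',kt,ct,at,rect(t,mt,.082))
 print('\n'.join(''.join('#' if v else '.' for v in r) for r in mt[160:182,325:352]))
ms,cs,as_=face(s,(218,260),78,150,3,25); print('scene',cs,as_,rect(s,ms,.082), tri(s,cs,t,ct))
print('\n'.join(''.join('#' if v else '.' for v in r) for r in ms[250:270,200:235]))
# full top silhouettes: outlet direction
for c,seed in((t,(205,199)),(s,(291,156))):
    g,ch=gc(c); x,y=seed; 
    f=c['frame']; print(g[y-11:y+13,x-13:x+15]); print(ch[y-11:y+13:2,x-13:x+15])
```

```text
top 4 [342.33333333 172.54444444] 90 (array([ 606.67971021, -246.28407488]), ((606.8629760742188, -245.21852111816406), (34.31626510620117, 31.07888412475586), 89.58097076416016))
...........................
...........................
...........................
...........................
...........................
...........................
...........................
...........................
................#####......
..............########.....
............##########.....
............###########....
............###########....
............###########....
.............##########....
..............#########....
..............#########....
...............######......
...........................
...........................
...........................
...........................
top 5 [341.58139535 171.59302326] 86 (array([ 609.98324792, -243.84263169]), ((610.3280639648438, -243.59124755859375), (31.01134490966797, 31.102901458740234), 89.5829849243164))
...........................
...........................
...........................
...........................
............
[... 9323 characters left out ...]
2  3  7  2  2  3  1  2  1  4  2  2  2  1  3  4  4  9  6 45 76
  79 74 73 66]
 [ 5 17  6  3  3  1  7  6 10 11  5  3  3  7  9  9  2  4  3  2  1  4 13 37
  72 74 70 73]
 [18  7 29  2  3  3  3  4  2  7 12 16 14 15 13  7  3  4  4  4  3  3  9 29
  85 92 86 81]
 [ 6 57 38 12  6  2  2  3  2  4  3  3  3  2  1  4  2  3  3  3  3  2  2 27
  45 38 41 49]
 [25 88 36  9  8 11 13 13  4  0  1  0  1  1  1  1  2  1  5  7 15 15 11 29
  42 43 42 50]
 [82 87 32  9  9 10 11 12 11 13 14 14 13 12 14 13 15 14 15 15 15 13 10 38
  49 45 42 48]
 [81 86 24  2  3  5  8  9  9 10 11 11 11 12 13 12 12 14 14 14 14 11 17 41
  46 45 44 48]
 [74 75 77 77 71 72 57 55 50 40 40 31 17 17  7  6  8  9 11 12 13 10 16 41
  48 45 44 53]]
```

Run:
```python
from find import *
s=load('scene0');t=load('top0')
def ring(c,seed,lo):
    g,ch=gc(c); m=((g>lo)&(ch<25)).astype(np.uint8); x,y=seed; w=np.zeros_like(m); w[y-14:y+14,x-14:x+14]=1; m*=w
    n,l,st,ce=cv2.connectedComponentsWithStats(m); i=1+np.argmax(st[1:,4]); m=(l==i).astype(np.uint8)
    h=cv2.convexHull(cv2.findContours(m,0,1)[0][0]); e=cv2.fitEllipse(cv2.findContours(cv2.fillConvexPoly(m.copy(),h,1),0,cv2.CHAIN_APPROX_NONE)[0][0])
    # holes
    f=cv2.fillConvexPoly(m.copy(),h,1); f=cv2.erode(f,np.ones((3,3),np.uint8)); hole=f&(g<115).astype(np.uint8)
    hm,hc,ha=blob(hole,seed)
    return m,e,f,hm,hc
out={}
for n,c,seed,lo in(('t',t,(205,199),125),('s',s,(291,156),140)):
    m,e,f,hm,hc=ring(c,seed,lo); print(n,e,hc); out[n]=e
    h=cv2.convexHull(cv2.findContours(m,0,1)[0][0]).reshape(-1,2)
    P=onz(c,h,.09)[:,:2]*1000; (cx,cy),r=cv2.minEnclosingCircle(P.astype(np.float32)); print('circ',cx,cy,r,onz(c,[e[0]],.09))
    ys,xs=np.nonzero(hm); H=onz(c,np.c_[xs,ys],.09)[:,:2]*1000; hcen=H.mean(0); d=H-hcen; rr=np.linalg.norm(d,axis=1); far=d[rr>15.5]; a=np.arctan2(far[:,1],far[:,0]); print('hole',hcen,len(H),rr.max(),'slot',np.degrees(np.angle(np.mean(np.exp(2j*a)))/2))
    print(np.round(np.degrees(a)),np.round(rr[rr>15.5]))
    print('\n'.join(''.join('#' if v else '.' for v in r) for r in hm[seed[1]-12:seed[1]+12,seed[0]-14:seed[0]+14]))
print(tri(s,out['s'][0],t,out['t'][0]))
# elbow
e2=tri(s,(217.1,259.8),t,(341.6,171.7)); print(e2)
for u in ((348.5,173.3),(339.5,178.2),(344.2,165.2),(334.9,170)): print(onz(t,[u],.082))
for u in ((211.2,253.3),(226.3,254.5),(223.5,266.8),(208,264.2)): print(onz(s,[u],.082))
```

```text
t ((204.56356811523438, 198.94642639160156), (18.071420669555664, 19.380491256713867), 64.20923614501953) [204.90123457 199.13580247]
circ 520.448486328125 219.39649963378906 32.97690963745117 [[0.51918768 0.21920207 0.09      ]]
hole [518.55306211 218.05888715] 81 23.151029330726356 slot 16.372979676460126
[  26.   18.    9.   30.   21.   11.   25.  -26. -178. -166. -156. -147.
 -178. -169. -160. -152.] [23. 22. 21. 20. 19. 18. 16. 16. 16. 17. 18. 20. 20. 20. 21. 23.]
............................
............................
............................
............................
............................
............................
...........###..............
...........###..............
............#####...........
...........#######..........
..........########..........
..........#########.........
..........#########.........
..........#########.........
..........########..........
...........#######..........
............#####...........
..............####..........
..............####..........
............................
............................
.................
[... 919 characters left out ...]
.............
............................
............................
............................
............................
............................
............................
............................
(array([0.52081317, 0.22070212, 0.08726901]), np.float64(0.0032446179824461028))
(array([ 0.61113496, -0.24369576,  0.07862865]), np.float64(0.002466590550928692))
[[ 0.603915   -0.26722055  0.082     ]]
[[ 0.58726642 -0.23591721  0.082     ]]
[[ 0.63205662 -0.25363169  0.082     ]]
[[ 0.61563903 -0.22125736  0.082     ]]
[[ 0.58957629 -0.23783149  0.082     ]]
[[ 0.6209009  -0.21954358  0.082     ]]
[[ 0.63975772 -0.25239687  0.082     ]]
[[ 0.60593595 -0.26760046  0.082     ]]
```

```bash
cat >> h.py <<'E'
def down(yaw):
    "tool z down, tool x along yaw (rad)"
    c,s=np.cos(yaw),np.sin(yaw); return np.array([[c,s,0],[s,-c,0],[0,0,-1.]])
E
python3 - <<'E'
from h import *
t=load('top0'); s=load('scene0')
for z in (.03,.05):
  for a,b in(((182,194),(227,178)),((190,224),(233,209))):
    P=onz(t,[a,b],z); d=P[1]-P[0]; print(z,P,np.degrees(np.arctan2(d[1],d[0])))
  P=onz(s,[(266,183),(280,152)],z); d=P[1]-P[0]; print(np.degrees(np.arctan2(d[1],d[0])))
R0=arm.read_tcp_rot(); print(np.round(R0,3))
for name,p,yaws in(('elb',(.6115,-.2445,.054),(27,207)),('port',(.521,.2188,.19),(-160+360,20,20-70,20-140,200-70,200-140))):
    for y in yaws:
        q=arm.solve_ik(list(p),down(np.radians(y))); print(name,y,None if q is None else np.round(q,2))
E
```

```text
0.03 [[0.5445998  0.31005916 0.03      ]
 [0.60038258 0.15098099 0.03      ]] -70.67613513566073
0.03 [[0.43879101 0.2794248  0.03      ]
 [0.49039076 0.12915723 0.03      ]] -71.04825688053835
109.85021315054384
0.05 [[0.54190002 0.30538975 0.05      ]
 [0.59682943 0.14874516 0.05      ]] -70.67613513566073
0.05 [[0.4377099  0.27522404 0.05      ]
 [0.48852027 0.12725526 0.05      ]] -71.04825688053833
109.85021315054387
[[ 0.92   0.391 -0.001]
 [ 0.391 -0.92   0.001]
 [-0.    -0.002 -1.   ]]
elb 27 [ 0.42  0.67 -0.16  1.66  0.13  0.82 -0.9 ]
elb 207 [ 1.02  1.06 -1.25  1.61  1.05  1.27  1.61]
port 200 [ 0.33  0.65 -1.18  1.75  0.65  1.19  0.88]
port 20 [ 0.17  0.51 -0.89  1.76  0.45  1.08 -2.1 ]
port -50 [-1.22  0.54  1.04  1.85 -0.54  1.06 -2.41]
port -120 [ 0.35  0.69 -1.24  1.75  0.69  1.22  1.54]
port 130 [ 0.3   0.61 -1.11  1.76  0.6   1.16 -0.3 ]
port 60 [ 0.28  0.59 -1.07  1.76  0.57  1.14 -1.5 ]
```

Run:
```python
from h import *
R=down(np.radians(27))
arm.reach([.6115,-.2445,.17],R); cap('scene','s1');cap('top','t1')
print(arm.read_clock(),np.round(arm.read_force(),2),np.round(arm.read_eef_pos(),4))
for f in('s1','t1'):
    pass
a=cv2.imread('pics/s1.png')[185:315,150:290];b=cv2.imread('pics/t1.png')[110:240,270:410]
cv2.imwrite('pics/hov.png',np.hstack([cv2.resize(x,None,fx=2.8,fy=2.8,interpolation=cv2.INTER_CUBIC) for x in(a,b)]))
```

```text
2.0167 [ 0.03 -0.01  0.19] [ 0.6109 -0.2463  0.1702]
```

View pics/hov.png

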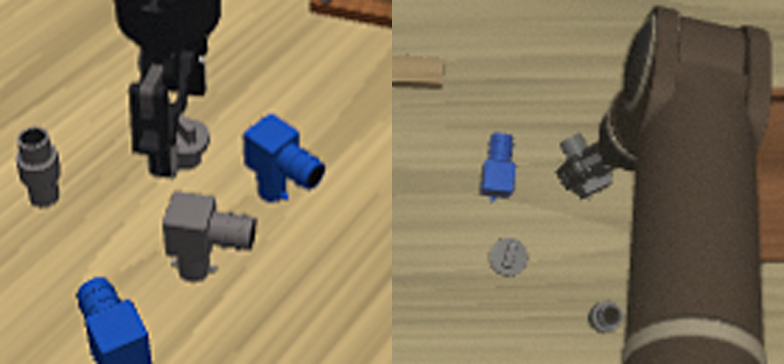

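The picture shows the fingers hovering over the one grey fitting with a side outlet (scene (217,260), top (342,172)). The blue look-alikes at scene (250,240)/(190,300) are the wrong colour, and the coupler and plug have no outlet. Descending to grip.

Run:
```python
from h import *
R=down(np.radians(27))
print(np.round(arm.read_eef_pos(),4))
arm.movel([.6115,-.2445,.054],R,feed=.12); print(np.round(arm.read_eef_pos(),4),np.round(arm.read_force(),2))
arm.grab(); print(arm.read_gripper_width(),np.round(arm.read_force(),2),np.round(arm.read_eef_pos(),4))
arm.movel([.6115,-.2445,.20],R,feed=.12); print(arm.read_gripper_width(),np.round(arm.read_force(),2),np.round(arm.read_eef_pos(),4),arm.read_clock(),np.round(arm.read_q(),3))
cap('scene','s2')
cv2.imwrite('pics/s2c.png',cv2.resize(cv2.imread('pics/s2.png')[120:300,130:310],None,fx=3,fy=3,interpolation=cv2.INTER_CUBIC))
```

```text
[ 0.6109 -0.2463  0.1702]
[ 0.6121 -0.2447  0.0549] [-0.08 -0.37  0.35]
0.037462503796956766 [-1.99  1.19  4.5 ] [ 0.6117 -0.2445  0.0545]
0.03738652966357637 [-0.92 -0.23 -1.54] [ 0.611  -0.2443  0.199 ] 5.0 [ 0.426  0.512 -0.173  1.548  0.095  1.092 -0.869]
```

View pics/s2c.png

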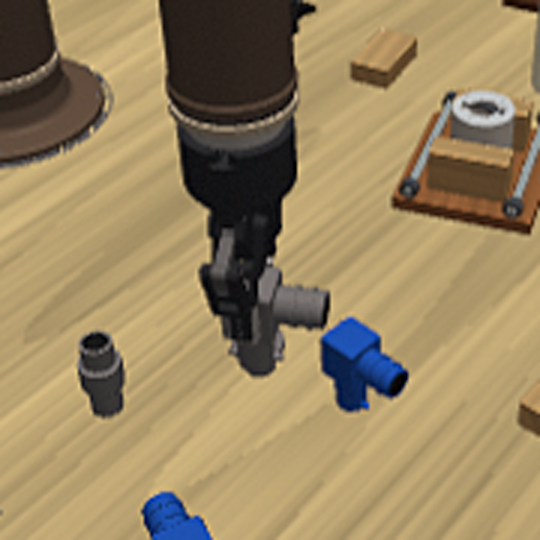

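Run:
```python
from h import *
R=down(np.radians(199.5))
arm.move_joints([-.40,.50,-.1,1.55,.08,1.09,1.45]); print(np.round(arm.read_eef_pos(),4),np.round(arm.read_tcp_rot(),2)[:,0])
p=[.521,.2188,.175]
q=arm.solve_ik(p,R); print(np.round(q,2))
arm.reach(p,R); print(np.round(arm.read_eef_pos(),4),np.round(np.degrees(np.arctan2(*arm.read_tcp_rot()[[1,0],0])),2),np.round(arm.read_q(),2),arm.read_clock())
cap('scene','s3');cap('top','t3')
a=cv2.imread('pics/s3.png')[95:195,240:340];b=cv2.imread('pics/t3.png')[150:250,155:255]
cv2.imwrite('pics/p3.png',np.hstack([cv2.resize(x,None,fx=4,fy=4,interpolation=cv2.INTER_CUBIC) for x in(a,b)]))
```

```text
[0.612  0.2458 0.2044] [-0.92 -0.39 -0.01]
[-0.4   0.38 -0.11  1.81  0.05  0.95  1.38]
[0.5211 0.2178 0.1754] -160.6 [-0.39  0.38 -0.11  1.82  0.05  0.95  1.38] 7.525
```

View pics/p3.png

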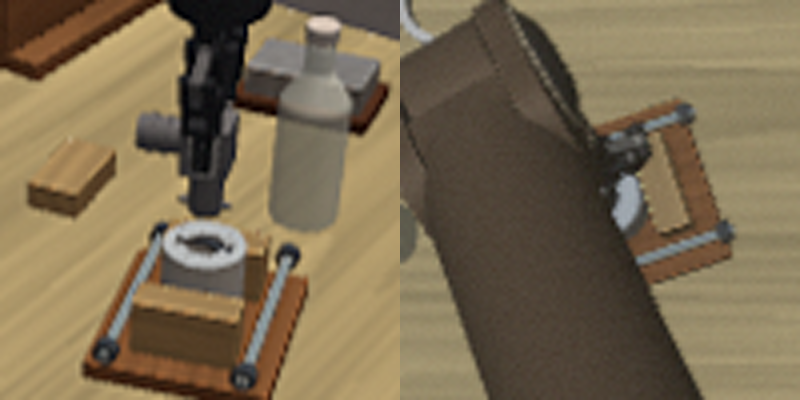

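Run:
```python
from find import *
s=load('s3'); g,ch=gc(s); np.set_printoptions(linewidth=250,threshold=10**6)
print('cols 280..304'); 
for r in range(128,168): print(r,g[r,280:306])
P=arm.read_eef_pos(); print(proj(s,[[P[0],P[1],P[2]-.0545],[P[0],P[1],.09]]))
yaw=np.radians(199.4); u=np.array([np.cos(yaw),np.sin(yaw),0])
f=np.array([P[0],P[1],P[2]-.0545]); print('lugs',proj(s,[f+.021*u+[0,0,.008],f-.021*u+[0,0,.008]]))
a=np.linspace(0,2*np.pi,60); c=f+np.c_[.012*np.cos(a),.012*np.sin(a),0*a]; q=proj(s,c); print('foot circle bbox',q.min(0),q.max(0))
c=f+np.c_[.014*np.cos(a),.014*np.sin(a),0*a+.015]; q=proj(s,c); print('stem cols',q.min(0),q.max(0))
```

```text
cols 280..304
128 [ 78  77  81  87  77  31  12  19  12  16  20  16  12  25  23  62  85  63  37 114 167 171 168 166 163 160]
129 [ 65  61  69  75  65  42  33  60  26  15  12  12   9  32  56  45  44  43  34 134 172 170 166 164 160 158]
130 [ 50  51  53  56  52  44  42  71  28  10  21  14   9  58  74  50  44  47  37 132 170 167 163 160 156 158]
131 [ 38  42  40  43  42  43  41  59  23  15  33  19   9  72  65  46  48  47  33 130 165 163 158 157 160 159]
132 [ 30  28  29  30  31  39  47  60  26  15  26  14  18  73  59  42  49  47  32 148 163 160 156 159 159 157]
133 [ 98  93 119 100  78  46  49  62  24  21  18  13  26  71  65  47  48  45  29 160 164 158 157 159 155 154]
134 [145 143 162 154 108  54  49  53  23  18  20  11  24  71  60  43  47  44  47 154 160 156 157 157 154 153]
135 [154 153 157 165 110  49  46  46  20  15  20  10  31  70  54  41  47  39  98 154 156 154 155 154 154 153]
136 [152 153 154 162 110  49  44  46  18  24  19   8  34  73  58  43  45  49 140 155 156 154 155 154 154 153]
137 [151 152 153 162 108  46  46  50  25  24  12   6  45  74  47  39  40  77 153 160 157 153 153
[... 2823 characters left out ...]
2  85  88  92  94  96  95 100  70  62  63  62  69]
164 [71 70 74 76 79 81 80 82 83 82 83 81 84 88 87 91 94 95 96 98 96 67 62 62 63 71]
165 [61 62 69 73 75 79 80 81 83 82 83 84 86 89 88 91 93 94 97 97 90 67 63 64 63 68]
166 [104 120 101 101  85  83  78  78  78  80  81  82  87  87  88  92  93  94  96  97  92  67  63  64  65  70]
167 [137 150 132 130 117 116 114 105 105  97  88  75  81  85  86  89  92  93  96  97  87  67  64  63  68  72]
[[291.08644365 147.06335292]
 [290.53020522 155.43160047]]
lugs [[284.64436327 143.82296988]
 [297.87193647 145.93117041]]
foot circle bbox [287.22732423 145.00694226] [294.94926588 149.15134304]
stem cols [286.82459313 140.56434483] [295.90211954 145.3634506 ]
```

Run:
```python
from find import *
s=load('s3'); s0=load('scene0'); t0=load('top0')
def model(c,x,y,r,z):
    a=np.linspace(0,2*np.pi,720,endpoint=False); return proj(c,np.c_[x+r*np.cos(a),y+r*np.sin(a),0*a+z]).astype(np.float32)
# subpixel ring mask: upsample then threshold
def ringe(c,seed,lo):
    x,y=seed; g=cv2.cvtColor(c['frame'],cv2.COLOR_RGB2GRAY).astype(np.float32)
    w=cv2.GaussianBlur(g,(0,0),.6)[y-14:y+15,x-14:x+15]
    k=8; W=cv2.warpAffine(w,np.float32([[k,0,0],[0,k,0]]),(29*k,29*k),flags=cv2.INTER_CUBIC) # pixel centre i -> i*k
    m=(W>lo).astype(np.uint8); ch=gc(c)[1][y-14:y+15,x-14:x+15].astype(np.float32)
    CH=cv2.warpAffine(ch,np.float32([[k,0,0],[0,k,0]]),(29*k,29*k),flags=cv2.INTER_LINEAR); m&=(CH<30).astype(np.uint8)
    cs=cv2.findContours(m,0,cv2.CHAIN_APPROX_NONE)[0]; ct=max(cs,key=cv2.contourArea)
    h=cv2.convexHull(ct).reshape(-1,2)/k+np.array([x-14,y-14]); return h
for n,c,seed in(('s0',s0,(291,156)),('t0',t0,(205,199))):
  for lo in (120,130,140,150):
    h=ringe(c,seed,lo); e=cv2.fitEllipse(h.astype(np.float32)); 
    me=cv2.fitEllipse(model(c,.521,.2188,.033,.09))
    P=onz(c,[e[0]],.09)[0]-onz(c,[me[0]],.09)[0]+[.521,.2188,.09]
    print(n,lo,np.round(e[0],2),np.round(e[1],2),'model',np.round(me[0],2),np.round(me[1],2),'->',np.round(P[:2]*1000,2), 'bbox',h.min(0).round(2),h.max(0).round(2))
# stem edges per row
g,ch=gc(s)
P=arm.read_eef_pos(); f=np.array([P[0],P[1],P[2]-.0545])
for r in range(141,147):
    row=g[r].astype(float); lo=100
    l=[x+(row[x]-lo)/(row[x]-row[x+1]) for x in range(284,290) if row[x]>lo>=row[x+1]]
    rr=[x+(lo-row[x])/(row[x+1]-row[x]) for x in range(292,299) if row[x]<lo<=row[x+1]]
    print(r,np.round(l,2),np.round(rr,2))
q=np.vstack([model(s,f[0],f[1],.014,f[2]+z) for z in np.linspace(.004,.03,20)])
for r in range(141,145):
    k=q[abs(q[:,1]-r)<.3]; print(r,k[:,0].min(),k[:,0].max())
print(arm.read_clock(), -cam(s)[2].T@cam(s)[3])
```

```text
s0 120 [288.45 156.81] [13.49 25.71] model [290.2 155.4] [11.52 20.93] -> [520.85 208.8 ] bbox [277.   149.75] [301.12 161.88]
s0 130 [288.73 156.54] [13.   25.24] model [290.2 155.4] [11.52 20.93] -> [520.72 210.6 ] bbox [277.   149.75] [301.12 161.62]
s0 140 [290.74 155.58] [11.66 21.  ] model [290.2 155.4] [11.52 20.93] -> [522.93 218.94] bbox [280.   149.75] [301.12 161.38]
s0 150 [290.82 155.49] [11.48 20.66] model [290.2 155.4] [11.52 20.93] -> [522.84 219.55] bbox [280.38 149.75] [301.12 161.12]
t0 120 [204.63 198.86] [19.02 20.43] model [204.71 198.44] [19.33 19.77] -> [519.61 219.02] bbox [194.5  189.12] [214.88 208.38]
t0 130 [204.41 198.93] [18.56 19.82] model [204.71 198.44] [19.33 19.77] -> [519.36 219.76] bbox [194.5 189.5] [214.   208.25]
t0 140 [204.55 198.92] [18.   18.95] model [204.71 198.44] [19.33 19.77] -> [519.41 219.29] bbox [195.12 189.75] [213.75 208.  ]
t0 150 [203.89 199.79] [15.05 16.76] model [204.71 198.44] [19.33 19.77] -> [516.46 221.48] bbox [196. 193.] [208.88 207.62]
141 [286.77] [295.53]
142 [286.64] [295.46]
143 [286.38] [295.4]
144 [284.81] [295.39]
145 [284.87] [295.41]
146 [286.31] [296.97]
141 286.91193 296.08237
142 286.85294 296.01373
143 286.8013 295.9305
144 286.73575 295.86108
7.625 [ 1.06054372 -0.70282624  0.79346856]
```

```bash
cat > mv.py <<'E'
from h import *
O=1.35e-3
def tcp(axis,yaw): 
    R=down(yaw); return np.array(axis[:2])-O*R[:2,0],R
def go(axis,z,yaw,feed=.05,corr=None):
    p,R=tcp(axis,yaw); c=np.zeros(3) if corr is None else corr
    arm.movel(list(np.r_[p,z]+c),R,feed=feed)
    e=arm.read_eef_pos(); err=np.r_[p,z]-e
    return err
E
python3 - <<'E'
from mv import *
A=(.52215,.2198); y=np.radians(199.5)
c=np.zeros(3)
for z in (.165,.150,.150):
    err=go(A,z,y,.05,c); c+=err*np.array([1,1,1]); print(z,np.round(err*1e3,2),np.round(arm.read_force(),2),np.round(arm.read_wrist_torque(),3),arm.read_clock())
R=arm.read_tcp_rot(); print(np.round(R,4))
f0=arm.read_force()
z=.148
while z>.139:
    err=go(A,z,y,.02,c); f=arm.read_force()-f0; print(round(z,4),np.round(err*1e3,2),np.round(f,2),np.round(arm.read_wrist_torque(),3))
    if f[2]>5: break
    z-=.001
print(arm.read_clock()); np.save('c.npy',c)
E
```

```text
0.165 [ 0.02 -0.03  0.74] [ 0.34  0.1  -1.36] [-0.    -0.048  0.011] 7.9833
0.15 [ 0.22  0.16 -0.32] [-0.12  0.1  -1.24] [ 0.019 -0.036  0.023] 8.4167
0.15 [-0.37 -0.2  -0.64] [ 0.31  0.33 -1.76] [ 0.013 -0.002 -0.045] 8.6667
[[-9.427e-01 -3.338e-01  4.000e-04]
 [-3.338e-01  9.427e-01  2.000e-04]
 [-4.000e-04  1.000e-04 -1.000e+00]]
0.148 [0.26 0.15 0.37] [-0.52 -0.44  1.41] [-0.005  0.025  0.003]
0.147 [0.18 0.11 0.3 ] [-0.6  -0.57 -0.5 ] [ 0.05  -0.048  0.025]
0.146 [0.18 0.1  0.32] [ 0.6  -0.72  0.57] [-0.005 -0.019 -0.023]
0.145 [0.2  0.09 0.31] [0.39 0.35 0.76] [-0.007  0.009 -0.04 ]
0.144 [0.17 0.12 0.32] [-0.16  0.36  1.03] [ 0.027 -0.025 -0.006]
0.143 [0.17 0.09 0.29] [-0.42 -0.2   0.31] [-0.017 -0.016  0.027]
0.142 [0.17 0.1  0.3 ] [-0.98  0.3   0.29] [ 0.027 -0.01   0.012]
0.141 [0.17 0.1  0.31] [ 0.09 -0.1   0.52] [ 0.054 -0.001  0.009]
0.14 [0.16 0.1  0.33] [-0.36 -0.16  0.4 ] [ 0.027  0.024 -0.013]
10.95
```

Run:
```python
from mv import *
A=(.52215,.2198); y=np.radians(199.5); c=np.load('c.npy')+np.array([.17,.1,0.3])*1e-3
z=.1395; hist=[]
def F():
    fs=[arm.read_force()]
    for _ in range(2): arm.dwell(.01); fs.append(arm.read_force())
    return np.mean(fs,0)
f0=np.array([.3,.2,-1.5])
while z>.1185:
    err=go(A,z,y,.03,c); f=F()-f0; e=arm.read_eef_pos(); print(round(z,4),np.round(err*1e3,2),np.round(f,2),np.round(arm.read_wrist_torque(),3))
    if f[2]>2.2 or np.hypot(*f[:2])>6: break
    z-=.00075
print(arm.read_clock(),arm.read_gripper_width()); np.save('c.npy',c)
```

```text
0.1395 [ 0.01  0.03 -0.06] [-0.49 -1.06  0.75] [-0.083  0.114  0.004]
0.1388 [-0.01  0.05  0.02] [-1.03 -1.24 -0.31] [-0.102  0.054 -0.01 ]
0.138 [0.   0.07 0.02] [-0.4  -0.42  0.51] [-0.147  0.003 -0.033]
0.1373 [0.02 0.02 0.01] [-0.96 -0.32 -0.02] [-0.151  0.101 -0.101]
0.1365 [-0.   -0.01 -0.01] [-0.34 -0.74  0.37] [-0.183  0.06  -0.022]
0.1358 [ 0.01 -0.   -0.  ] [-0.39 -1.26  0.12] [-0.229  0.095 -0.032]
0.135 [-0.01  0.02  0.  ] [-0.61 -0.73  0.19] [-0.21   0.095  0.009]
0.1343 [0.01 0.05 0.02] [-0.76 -0.98  0.07] [-0.263  0.194  0.008]
0.1335 [-0.02 -0.01 -0.  ] [-0.72 -1.13  0.05] [-0.204  0.156  0.038]
0.1328 [ 0.   -0.06 -0.02] [-0.73 -1.67  0.08] [-0.34   0.128 -0.007]
0.132 [-0.02  0.   -0.01] [-1.33 -1.33  0.42] [-0.281  0.1   -0.035]
0.1313 [-0.04  0.04 -0.03] [-0.83 -1.    0.6 ] [-0.243  0.177  0.004]
0.1305 [-0.01 -0.03 -0.  ] [-0.9  -1.16  0.4 ] [-0.331  0.152 -0.02 ]
0.1298 [-0.01 -0.02 -0.  ] [-1.41 -0.83  0.22] [-0.276  0.164 -0.004]
0.129 [-0.05 -0.02 -0.04] [-1.07 -2.06  0.69] [-0.312  0.193 -0.03 ]
0.1283 [-0.03  0.02 -0.01] [-1.23 -1.6   0.24] [-0.353  0.157 -0.012]
0.1275 [-0.01 -0.01 -0.  ] [-0.76 -1.64  0.47] [-0.339  0.172  0.006]
0.1268 [-0.05 -0.02 -0.03] [-0.84 -1.44  0.91] [-0.378  0.148 -0.032]
0.126 [-0.01 -0.03  0.  ] [-0.55 -1.62  0.67] [-0.361  0.225  0.05 ]
0.1253 [-0.02  0.   -0.01] [-1.48 -1.42  0.57] [-0.402  0.233 -0.006]
0.1245 [-0.01  0.03  0.01] [-1.17 -1.99  0.46] [-0.398  0.186  0.029]
0.1237 [0.01 0.02 0.  ] [-0.74 -1.8   1.05] [-0.407  0.167 -0.013]
0.123 [-0.02  0.    0.01] [-1.13 -2.2   0.35] [-0.461  0.26  -0.002]
0.1222 [0.   0.01 0.01] [-1.52 -1.85  0.49] [-0.409  0.268  0.022]
0.1215 [-0.02  0.03  0.  ] [-1.   -1.97  0.49] [-0.437  0.265  0.025]
0.1207 [-0.05  0.01 -0.16] [-1.86 -2.26  2.59] [-0.529  0.443 -0.043]
17.8833 0.03720008858509075
```

```bash
cat > turn.py <<'E'
from mv import *
def F():
    fs=[];ts=[]
    for k in range(3):
        fs.append(arm.read_force());ts.append(arm.read_wrist_torque()); 
        if k<2: arm.dwell(.01)
    return np.mean(fs,0),np.mean(ts,0)
def yaw():
    R=arm.read_tcp_rot(); return np.arctan2(R[1,0],R[0,0])%(2*np.pi)
E
python3 - <<'E'
from turn import *
A=np.array([.52215,.2198])+np.array([-.3,-.5])*1e-3; c=np.load('c.npy'); y0=np.radians(199.5); z=.1211
go(A,z,y0,.02,c); f0,t0=F(); print('base',f0.round(2),t0.round(3),np.round(arm.read_eef_pos()*1e3,2))
y=y0
while y0-y<1.8:
    y-=.05; err=go(A,z,y,.03,c); f,t=F(); print(round(y0-yaw(),3),np.round(err*1e3,2),np.round(f-f0,2),np.round(t-t0,3),round(arm.read_clock(),2))
    if f[2]-f0[2]<-3 or abs(t[2]-t0[2])>.2 or np.hypot(*(f-f0)[:2])>7: break
np.save('st.npy',np.r_[A,z,y,f0,t0])
E
```

```text
base [-0.44 -0.69 -0.23] [-0.074  0.054  0.003] [523.33 220.16 121.21]
0.048 [-0.2  -0.38 -0.12] [ 0.8   0.47 -0.59] [ 0.084 -0.075 -0.025] 18.42
0.098 [-0.16 -0.24 -0.12] [ 0.08  0.59 -0.59] [ 0.127 -0.085 -0.014] 18.68
0.148 [-0.1  -0.14 -0.12] [ 0.1   0.82 -0.29] [ 0.118 -0.073 -0.013] 18.95
0.197 [-0.05 -0.07 -0.11] [-0.09  0.33 -0.67] [ 0.107 -0.013  0.009] 19.22
0.247 [-0.05 -0.03 -0.1 ] [-0.28  0.47  0.26] [ 0.069 -0.002 -0.02 ] 19.48
0.297 [-0.04 -0.05 -0.09] [0.24 0.39 0.47] [0.078 0.004 0.007] 19.75
0.347 [-0.08 -0.02 -0.09] [0.43 0.68 0.11] [ 0.052 -0.008 -0.036] 20.02
0.397 [-0.06 -0.04 -0.09] [0.15 0.67 0.16] [0.081 0.017 0.007] 20.28
0.447 [-0.07 -0.06 -0.08] [0.65 0.59 0.53] [ 0.042  0.013 -0.037] 20.55
0.497 [-0.07 -0.07 -0.1 ] [-0.06  0.78  0.9 ] [0.089 0.033 0.014] 20.82
0.547 [-0.07 -0.05 -0.08] [0.58 0.08 0.31] [ 0.107 -0.016  0.025] 21.08
0.597 [-0.06 -0.07 -0.1 ] [0.23 0.97 1.31] [ 0.095 -0.02  -0.025] 21.35
0.647 [-0.06 -0.03 -0.08] [-0.04  0.85  0.52] [ 0.11   0.014 -0.005] 21.62
0.697 [-0.08 -0.05 -0.11] [-0.34  0.8   0.88] [0.08  0.014 0.009] 21.88
0.747 [-0
[... 451 characters left out ...]
 0.81 0.59] [ 0.113  0.014 -0.022] 23.75
1.097 [-0.06 -0.04 -0.08] [0.24 1.28 1.44] [ 0.128 -0.011 -0.005] 24.02
1.147 [-0.05 -0.01 -0.07] [-0.01  0.63  0.92] [ 0.125 -0.013  0.02 ] 24.28
1.197 [-0.06 -0.03 -0.1 ] [0.13 0.73 0.79] [ 0.118  0.02  -0.011] 24.55
1.247 [-0.04 -0.02 -0.08] [0.15 0.98 0.91] [ 0.131 -0.012  0.019] 24.82
1.297 [-0.08 -0.05 -0.08] [0.27 0.91 1.34] [ 0.118  0.015 -0.033] 25.08
1.347 [-0.04 -0.05 -0.07] [0.36 0.49 0.7 ] [ 0.128 -0.009 -0.024] 25.35
1.398 [-0.17 -0.05 -0.03] [ 0.85  0.88 -0.21] [ 0.213 -0.217 -0.041] 25.62
1.448 [-0.18 -0.1   0.06] [ 2.28  1.67 -2.71] [ 0.42  -0.533 -0.001] 25.88
1.498 [-0.12 -0.08  0.23] [ 3.22  2.62 -6.45] [ 0.569 -0.881 -0.036] 26.15
```

Run:
```python
from turn import *
st=np.load('st.npy'); A,z,y,f0,t0=st[:2],st[2],st[3],st[4:7],st[7:]; c=np.load('c.npy'); y0=np.radians(199.5); B=1.385
log=[]
for k in range(3):
    zt=.1211-.006*(y0-y-B)
    err=go(A,zt,y,.03,c); f,t=F(); print(round(y0-yaw(),3),round(zt,5),np.round(err*1e3,2),np.round(f-f0,2),np.round(t-t0,3),arm.read_gripper_width())
    if k<2: y-=.04
np.save('st.npy',np.r_[A,zt,y,f0,t0]); print(arm.read_clock())
```

```text
1.499 0.12041 [-0.12 -0.09 -0.29] [ 1.58  1.84 -1.44] [ 0.442 -0.503  0.012] 0.03767216814089034
1.539 0.12017 [-0.24 -0.07 -0.27] [ 2.56  1.66 -1.69] [ 0.454 -0.649 -0.003] 0.03761258374348986
1.579 0.11993 [-0.24 -0.13 -0.23] [ 3.19  2.08 -0.48] [ 0.471 -0.715 -0.042] 0.03736450071993292
26.95
```

Run:
```python
from turn import *
st=np.load('st.npy'); A,z,y,f0,t0=st[:2],st[2],st[3],st[4:7],st[7:]; c=np.load('c.npy'); y0=np.radians(199.5); B=1.385
A=A+np.array([.2,.15])*1e-3
while y0-y<2.165:
    y=max(y-.05,y0-2.17)
    zt=.1211-.006*(y0-y-B)
    err=go(A,zt,y,.03,c); f,t=F(); d=f-f0; print(round(y0-yaw(),3),round(zt,5),np.round(err*1e3,2),np.round(d,2),np.round(t-t0,3),round(arm.read_gripper_width(),4))
    if abs(d[2])>9 or np.hypot(*d[:2])>9: print('stop'); break
np.save('st.npy',np.r_[A,zt,y,f0,t0]); print(arm.read_clock(),arm.read_eef_pos())
```

```text
1.628 0.11963 [-0.08  0.05 -0.2 ] [2.05 1.61 0.5 ] [ 0.335 -0.594 -0.049] 0.0374
1.678 0.11933 [-0.09 -0.02 -0.23] [2.13 1.53 1.85] [ 0.295 -0.544 -0.035] 0.0375
1.728 0.11903 [-0.17  0.01 -0.23] [2.19 1.17 1.62] [ 0.283 -0.571 -0.021] 0.0373
1.778 0.11873 [-0.23 -0.02 -0.19] [2.57 0.43 1.94] [ 0.292 -0.718 -0.047] 0.0372
1.828 0.11843 [-0.18 -0.02 -0.17] [2.79 0.9  2.9 ] [ 0.262 -0.783 -0.061] 0.0373
1.878 0.11813 [-0.24 -0.03 -0.22] [2.75 1.12 4.04] [ 0.228 -0.742 -0.047] 0.0374
1.928 0.11783 [-0.22 -0.02 -0.22] [3.13 0.92 4.28] [ 0.172 -0.825 -0.026] 0.0374
1.978 0.11753 [-0.29  0.   -0.2 ] [3.85 1.13 3.89] [ 0.17  -0.962 -0.004] 0.0375
2.028 0.11723 [-0.3   0.03 -0.17] [4.2  0.22 3.93] [ 0.149 -1.035 -0.056] 0.0374
2.078 0.11693 [-0.23  0.07 -0.18] [4.03 0.18 4.9 ] [ 0.069 -1.05  -0.054] 0.0374
2.128 0.11663 [-0.25  0.05 -0.24] [3.75 0.63 5.35] [ 0.08  -1.068 -0.06 ] 0.0375
2.168 0.11639 [-0.27  0.07 -0.22] [4.   0.3  5.38] [ 0.036 -1.125 -0.073] 0.0371
30.15 [0.52200874 0.2180795  0.11661193]
```

Run:
```python
from turn import *
st=np.load('st.npy'); A,z,y,f0,t0=st[:2],st[2],st[3],st[4:7],st[7:]; c=np.load('c.npy'); y0=np.radians(199.5)
for dx,dz in((.0004,.0002),(.0007,.0005)):
    err=go(A+[dx,0],z+dz,y,.02,c); f,t=F(); print(np.round(f-f0,2),np.round(f,2),np.round(t-t0,3),np.round(arm.read_eef_pos()*1e3,2))
arm.release(); arm.dwell(.2); f,t=F(); print('rel',f.round(2),t.round(3),arm.read_gripper_width(),arm.read_eef_pos(),yaw(),arm.read_clock())
p=arm.read_eef_pos(); arm.movel([p[0],p[1],p[2]+.09],down(y),feed=.12)
arm.move_joints([.6,.3,-.1,1.6,.05,1.1,.5]); print(arm.read_clock())
cap('scene','s4');cap('top','t4')
a=cv2.imread('pics/s4.png')[95:195,240:340];b=cv2.imread('pics/t4.png')[150:250,155:255]
cv2.imwrite('pics/p4.png',np.hstack([cv2.resize(x,None,fx=4,fy=4,interpolation=cv2.INTER_CUBIC) for x in(a,b)]))
```

```text
[3.55 0.08 5.32] [ 3.11 -0.61  5.09] [ 0.063 -0.916 -0.012] [522.06 218.05 116.62]
[2.38 0.49 2.93] [ 1.95 -0.2   2.69] [ 0.044 -0.778  0.016] [522.11 218.08 116.71]
rel [-0.02 -0.    0.02] [0.045 0.016 0.013] 0.08567705620408685 [0.52243075 0.21815089 0.1169657 ] 1.311890523942308 31.4333
34.4417
```

View pics/p4.png

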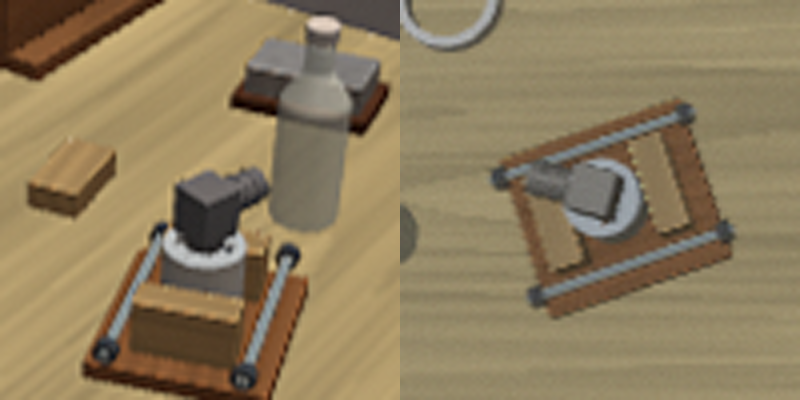

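Run:
```python
from find import *
s=load('s4');t=load('t4')
for c,o in((s,(282,135)),(t,(186,188))):
    g,ch=gc(c); x,y=o; print(o); np.set_printoptions(linewidth=250)
    for r in range(y,y+22): print(r,g[r,x:x+28])
x,y,z=.5221,.2198,.0621
a=np.radians(75.2); u=np.array([np.cos(a),np.sin(a)]);v=np.array([-u[1],u[0]])
P=[np.r_[np.array([x,y])+.019*i*u+.019*j*v,z+.082] for i,j in((1,1),(1,-1),(-1,-1),(-1,1))]
P+= [np.r_[np.array([x,y])+.054*u,z+.060]]
print(proj(s,P).round(1),proj(t,P).round(1))
```

```text
(282, 135)
135 [152 153 153 153 153 153 154 156 165 168 169 168 164 164 161 158 156 153 156 157 158 159 155 154 155 162 109  96]
136 [152 152 154 154 152 154 159 165 170 171 170 168 164 161 158 156 156 158 139 150 145 136 149 155 158 157 106  97]
137 [153 154 154 153 156 162 169 173 159 149 145 147 161 161 159 159 161 144  95 110 114 106 122 142 163 150 104  95]
138 [154 153 155 158 168 175 159 145 123 110 105 110 138 154 133 122 129 113  88  92  95 107 106 114 159 145 101  95]
139 [155 158 165 141 156 147 124 103 101 104 104 103 108 125 100  81  80  84 107 112 102  99 104  97 137 139 102  97]
140 [157 149 146 109 120 105 102 105 105 107 106 106 104 105 106 106  99  92 109 113 110  80  95  93  98 130 105 100]
141 [164 122  80  95 108 108 108 106 107 107 107 107 107 108 110 113 111 115 111  90  99  80  82  83  71 103 102 103]
142 [171 110  45  58  90 108 111 109 107 108 108 109 108 109 110 113 106  88  92  79  87  86  69  69  57  77  98 103]
143 [175 118  46  28  48  79 102 110 110 108 109 109 111 112 105  90  76  52  77  76  78  72  55  49  49  93 101 102]
144 [175 117  49  33  34  3
[... 3565 characters left out ...]
122 126 148 158 159 161 160 160 162 159 114  64  97 110 148 160 161 129  85]
206 [ 86  83  97 112 124 119 120 120 118 124 125 136 132 149 158 159 159 161 161 141 151 162 164 162 159 130  83  67]
207 [ 90  90  87 111 124 116 116 119 118 124 122 125  91 106 147 159 159 160 162 163 162 161 158 157 128  84  65  68]
208 [103  87  88 107 123 118 120 119 119 119 125 127 104  71  73 119 150 159 157 157 155 138 121  88  67  70  69  72]
209 [103  89  89  94 107 117 116 120 119 121 122 124 134 101  56  76  82  93  89  91  77  71  70  71  69  66  70  79]
[[291.9 136.1]
 [300.4 141.1]
 [291.3 145.2]
 [282.9 140.1]
 [303.7 140.9]] [[194.3 200.3]
 [197.5 188.9]
 [208.8 191.8]
 [205.6 203.2]
 [187.  192.8]]
```

Run:
```python
from find import *
s=load('s4');t=load('t4')
ms,cs,_=face(s,(292,141),80,122,3,25); mt,ct,_=face(t,(202,197),104,130,5,25)
for m,o in((ms,(278,133)),(mt,(190,186))): print('\n'.join(''.join('#' if v else '.' for v in r[o[0]:o[0]+32]) for r in m[o[1]:o[1]+22])); 
print(cs,ct,rect(s,ms,.144),rect(t,mt,.144),tri(s,cs,t,ct),tri(s,(291.7,141.1),t,(202.3,197.)))
# other things vs. start
d=cv2.absdiff(cv2.cvtColor(load('top0')['frame'],7),cv2.cvtColor(t['frame'],7))
n,l,stt,ce=cv2.connectedComponentsWithStats((cv2.GaussianBlur(d,(3,3),0)>25).astype(np.uint8))
print([(stt[i].tolist()) for i in range(1,n) if stt[i,4]>12], np.round(arm.read_force(),2), arm.read_clock())
```

```text
................................
................................
................................
................................
................................
.............###......###.......
...........######....####.......
........#################.......
........#################.......
........###############.........
..........##########............
...........#######..............
.............###................
................................
................................
................................
................................
................................
................................
................................
................................
................................
................................
................................
................................
................................
................................
................................
........########................
........##########..............
.......###########..............
.......###########..............
.......###########..............
.......####
[... 459 characters left out ...]
726562, 226.49954223632812), (55.2804069519043, 34.804039001464844), 73.49283599853516)) (array([519.775086  , 218.87255452]), ((519.0269775390625, 218.44720458984375), (32.59556579589844, 32.34455871582031), 89.5439453125)) (array([0.52358646, 0.22213531, 0.14049524]), np.float64(0.008387494901229897)) (array([0.52081642, 0.21895427, 0.14173353]), np.float64(0.003838751373922897))
[[269, 149, 210, 235, 13150], [330, 158, 19, 24, 263], [437, 167, 20, 1, 20], [187, 191, 25, 14, 178], [441, 271, 71, 113, 3152], [453, 289, 20, 15, 201], [256, 353, 8, 16, 42], [278, 354, 9, 8, 25], [239, 356, 12, 22, 86], [267, 367, 8, 8, 26], [246, 370, 11, 3, 21], [241, 379, 5, 5, 17]] [1.12 0.83 0.04] 34.5417
```

Run:
```python
from h import *
arm.dwell(.3); print(arm.read_eef_pos(),np.round(arm.read_force(),2))
cap('scene','s5'); print(arm.read_clock())
```

```text
[ 0.5216692  -0.36095362  0.31164391] [-0.48  0.04 -0.88]
34.8917
```

View pics/s5.png

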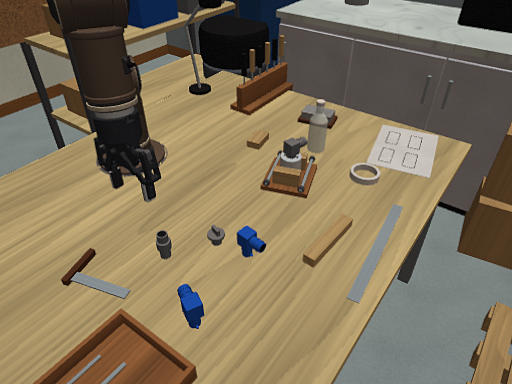

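The elbow stands upright in the port at (291,155). The hand is clear in free air at (130,180), and the blue elbows, plug, coupler and everything else are where they started.

```bash
python3 -c "
from workcell import arm
arm.close_job(); print(arm.read_clock())"
```

```text
the job is handed in; nothing more can be done
the job is handed in; nothing more can be done
```

The grey elbow is in the clamped port, screwed in about an eighth of a turn past first resistance, let go and upright. I handed the job in at about 35 s, and it gives no verdict, so success isn't confirmed.

**Insertion:** I gripped the elbow by its flat sides and put it in with lugs through the slots. It met the seal about 23.5 mm below the mouth, which is within the stated 17 to 25 mm.

**Turning:** The thread bit at about 1.38 rad, shown by a growing downward pull on the wrist. The turning torque itself stayed within noise, so the bite point rests on the vertical force. I turned on to 2.17 rad, 0.79 rad past the bite, and the tool followed down about 4.6 mm (4.7 mm is exact). Wrist force stayed below about 8 N throughout.

**Last checks:**
- **Elbow pose:** the pictures show it upright, with its outlet where the final turn should put it.
- **Other objects:** nothing else in the pictures looked moved, and the gripper is in free air.
- **Seal depth by camera:** this is only a rough check. The two views put the elbow's top at 142 mm, or about 144.5 mm after the 3 mm low reading both gave on known heights; I expected 144 mm. One automatic outline of the top face picked up part of the outlet, so I used its corners instead.
- **Camera agreement:** the two cameras disagreed by about 3 mm sideways. I corrected for that using the grip and the contact forces.

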